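# Hold the right spring clip open around a circuit board's edge

### The arm

A 7-joint arm with a two-finger parallel gripper is mounted at the origin on the work surface. World frame = base frame: x ahead of the robot, y to its left, z up, the work surface at z = 0. Lengths are in mm, angles in rad, forces in N, time in s.
With the tool pointing down it reaches from about 400 to 850 mm from the base axis. Payload 6.9 kg.
Tool frame: the origin (TCP) lies on the centre line of the jaws, within the pads' length; the fingertips stand robot.tcp_to_tips ahead of it and the grasp point (between the pads) lies 2 mm behind it (robot.tcp_to_tips is the distance from the TCP to the fingertips, in mm); z points along the fingers, y is the line along which they close (so a half turn about z gives the same grasp; the last joint's range is limited). The gripper opens to 85 mm and grips with 20 to 120 N. Pads are 22 mm wide; open, the fingers measure 114 mm over their backs; the gripper's body (76 mm by 85 mm) begins 54 mm behind the grasp point. The pads swing forward as they close: fully open they stand 13 mm farther back than shut.
Start: joints at [-1.183, 0.507, -0.238, 1.5, 0.126, 1.149, -0.155], TCP at [173.823, 600.331, 248.275] pointing down, gripper open.
Joint ranges: [-3.08, 3.08], [-0.24, 2.05], [-1.43, 1.35], [0, 2.5], [-1.52, 4.66], [0.17, 1.96], [-2.89, 2.89]. Speed limits (rad/s): [2.39, 2.39, 3.14, 3.14, 3.14, 3.14, 3.14].

### API

Orientations are given as a rotation vector (axis times angle).
In Python, from rig import telemetry, viewer, sign_off, finder, robot gives the robot as it stands.
- The arm moves only by the tool move_arm, never from a script. Its argument "increments" is a list of rows, each a list of 7 numbers: the shift along the world's x, y, z in mm, then the turn, a rotation vector about the world's x, y, z in rad, then the finger opening in mm, from 0 to 85.4. A call has 1 to 12 rows; each row shifts and turns the commanded pose from where the row before left it; what a row does not reach is not made up. A row lasts 1/12 s, in which the tool goes at most 41.7 mm and 7.16 degrees, less where a joint would pass 70% of its speed; a pose out of reach is approached as far as the arm can. A call with a gripper value outside its range is refused whole. The fingers move at their own pace and stop on an object; the grip force is fixed at half the most. Time passes only in rows, so rows that do not move let the fingers close. It gives the time, the measured TCP pose, the force, the opening and the grip force at its end, in the units of the state.
- telemetry.read_state(): the state, without advancing time (a new reading comes with each control period).
- viewer.capture(name): name is "scene" or "top"; returns a dict with "color" (480x640x3 uint8, red, green, blue), "mtx" (3x3 intrinsics, pixels), "T" (4x4, takes a point from camera to world coordinates). Camera axes: x right, y up, looking along -z (the intrinsics and any distortion apply to the point x, -y, -z); pixel columns grow to the right and rows downward; lengths in mm; the calibration is good to about 2 mm. A picture is of the moment at which its call begins. There is no depth.
- sign_off(): hands the job in; it is judged then, once.
Trained networks look in a picture, given as the dict that the camera call returned (one of the last four; its "shot" number tells which), for a name from the list of things; names that differ only in an ending like _2 or _b are one class to them, and where a whole thing is asked for, a point or a joint stands for the part that bears it (a point fixed in the world has none). Each returns a list of dicts, best first, with "p" (0 to 1); they miss things now and then, are a little off and sometimes report something else, mostly with a low value. They report only what shows in the picture. A call takes as long as a camera call. They do not tell look-alikes from the thing itself.
- finder.boxes_of(query, picture): "centre" ([x, y, z] in mm, in the coordinates of the camera as it stood for that picture, good to about 4 mm: the middle of the surface that is visible of it).
- finder.masks_of(query, picture): "pixels" (480x640 bool, what is visible of it).
The state is a dict: "t": time; "joint_positions": joint angles; "joint_vel": joint speeds; "effort": joint torques, N m; "ee_pos": TCP position; "tcp_rot": TCP orientation; "ft_force": force on the tool from outside, world axes, zero at the start; "ft_torque": the same for the moment, N m; "opening": finger opening in mm; "finger_force": force on a finger pad.
Only numpy, scipy, OpenCV 4.12 (cv2) and the standard library are available. Lean on these libraries where they do the work, as an engineer would, in place of code of your own. Each camera call takes 0.05 s, during which the arm holds its last target. There are 200 camera calls.

### The job

Three steel spring clips are parked on the bar: take the middle-sized one (its jaws fill the bare gap between the two black connectors on the upright circuit board's top edge), squeezing its handles to open it off the bar. Hold it wide open, jaws straight down, around the board's top edge in the middle of that gap, with the edge well inside the jaws but nothing of the clip touching the board, and finish while holding it there. Do not knock the board hard, and leave the other clips and the things on the bench where they are.

Things in the scene. Friction and masses are not known exactly. Their poses are not given: they have to be found in the camera images.
- clip_m: The middle-sized of three steel spring clips of one shape and height: 28 mm wide, 55 g. Starts jaws-down, clamped astride the bar's strip. Origin mid-width on its hinge; y along the hinge (and the bar), x the way it opens, z up from the jaws; stays midway between the halves. Two jaw plates 3 mm thick reach 34 mm below the hinge; between them on the hinge a barrel of radius 4 mm rests on the strip.
- clip_m_grip (a point): Midway between clip_m's handles, 26 mm above its hinge: grip here, pads facing along x. The flat handles splay up in a V from the hinge to 44 mm above it, 40 mm over the outside at the top when closed, 15 mm and nearly parallel when squeezed fully. Squeezing opens the jaws: about 4 N to start, 10 N at full opening, where a stop is met (30 N does no harm).
- clip_m_a (a joint): Opening of one half of clip_m in rad (the other mirrors it): 0 = jaws parallel and 3 mm apart as on the bar, 0.25 = fully open, jaw tips about 20 mm apart (15 mm at 0.18) and 33 mm below the hinge; -0.03 = shut on nothing. The clip is the same if turned half a turn about z.
- clip_s: The small clip, 18 mm wide, with the same height and mechanism as clip_m; to be left on the bar. Origin on its hinge.
- clip_l: The large clip, 42 mm wide, with the same height and mechanism as clip_m; to be left on the bar. Origin on its hinge.
- bar: Fixed dark grey foot 70 x 230 x 12 mm with an upright strip 3 mm thick and 220 mm long along y, top edge 66 mm above the bench. The three clips sit astride the strip about 72 mm apart, in any order, their hinges 70 mm above the bench. Origin under the foot's centre.
- board: Fixed green circuit board upright in a grey holder (foot 90 x 150 x 14 mm, 16 mm posts at both ends). Board 2 mm thick (x), 150 mm long (y), top edge 114 mm above the bench. Two black connectors straddle that edge, 18 mm thick, 16 mm high, 2 mm above it: y = 34 to 68 and -68 to -4 mm. Parts on both faces lie over 24 mm below the edge. Origin under the foot's centre.
- gap_edge (a point): Middle of the bare, copper-faced gap 38 mm long between the two connectors, on the board's top edge (y = 15 mm on the board), 114 mm above the bench. y along the edge, x through the board, z up.
- meter: Blue multimeter lying on the bench, 78 x 160 x 34 mm, bystander. Origin at its underside.
- driver: Screwdriver lying on the bench, bystander.
- spool: White plastic spool, 52 mm across, 40 mm high, bystander. Origin at its underside.
- transformer: Small yellow-taped transformer, 42 x 50 x 36 mm, bystander. Origin at its underside.
Not all that is in view belongs to the job. There is more than one size of the board; the job needs the larger.

How it is judged:
By the outcome, as a careful person would: the job done as asked, in the order asked, and still so for the second after the job is handed in, while the arm keeps its last pose, push and grip.
It also fails if it takes over 45 s, if anything falls off the work surface, if the arm or the gripper's body presses on something with over 40 N, if the wrist force passes 120 N, or if a joint passes its speed limit or range.

## Working session

There is one attempt and no reset: what is moved stays moved. The work goes in short steps, Python scripts to look and compute and a tool call to move; the robot and the scene stay as the last step left them, time stands still between calls to the robot, and variables do not carry over. Pictures are saved under pics/ and viewed, at most 10 in all, crops included, and the job is handed in when it is done.

Besides the shell and the picture viewer there is one more tool, called after "Request:" as name([rows], argument=value, ...), one row to a line, values as JSON. move_arm: Moves the arm, as the interface text tells. Its arguments: {"type":"object","properties":{"increments":{"type":"array"}},"required":["increments"]}

```bash
mkdir -p pics
cat > h.py <<'E'
import numpy as np, cv2
from rig import telemetry, viewer, sign_off, finder, robot
def w(p,c): return (c["T"]@np.append(p,1))[:3]
def pix(P,c):
    q=np.linalg.inv(c["T"])@np.append(P,1); q=np.array([q[0],-q[1],-q[2]]); u=c["mtx"]@q; return u[:2]/u[2]
def ray(u,v,z,c):
    d=np.linalg.inv(c["mtx"])@[u,v,1]; d=c["T"][:3,:3]@[d[0],-d[1],-d[2]]; o=c["T"][:3,3]
    return o+d*(z-o[2])/d[2]
E
python3 - <<'E'
from h import *
np.set_printoptions(precision=1,suppress=True)
print(robot.tcp_to_tips, telemetry.read_state())
for n in("scene","top"):
    c=viewer.capture(n); cv2.imwrite(f"pics/{n}0.png",c["color"][:,:,::-1]); print(n,c["T"],c["mtx"],c.keys())
    for q in("clip_m","clip_s","clip_l","bar","board","gap_edge","meter","driver","spool","transformer"):
        try:
            for r in finder.boxes_of(q,c)[:4]:
                W=w(r["centre"],c); print(q,round(r["p"],2),W,pix(W,c))
        except Exception as e: print(q,e)
E
```

```text
17.0 {'t': 0.0, 'joint_positions': array([-1.2,  0.5, -0.2,  1.5,  0.1,  1.1, -0.2]), 'joint_vel': array([-0., -0., -0., -0., -0.,  0., -0.]), 'effort': array([ -0. , -62.1,  -2.2, -25. ,   0. ,   0. ,   0. ]), 'ee_pos': array([173.7, 599.9, 247.4]), 'tcp_rot': array([-0.4, -3.1,  0. ]), 'ft_force': array([-0.4, -0.5,  0.6]), 'ft_torque': array([-0., -0., -0.]), 'finger_force': 0.0, 'opening': 85.42836570192004}
scene [[  -0.8   -0.5    0.5 1089.7]
 [   0.6   -0.6    0.5  525.5]
 [   0.     0.7    0.7  811.9]
 [   0.     0.     0.     1. ]] [[462.4   0.  319. ]
 [  0.  462.4 242.8]
 [  0.    0.    1. ]] dict_keys(['color', 'mtx', 'T', 'shot'])
clip_m 0.76 [554.5 136.   93.7] [387.2 260.9]
clip_m 0.55 [504.1 273.7  90.3] [454.6 290.1]
clip_m 0.53 [530.7 199.8  91.1] [417.7 274.3]
clip_m 0.45 [ 521.2 -227.2   47.3] [293.  185.9]
clip_s 0.76 [554.5 136.   93.7] [387.2 260.9]
clip_s 0.55 [504.1 273.7  90.3] [454.6 290.1]
clip_s 0.53 [530.7 199.8  91.1] [417.7 274.3]
clip_s 0.45 [ 521.2 -227.2   47.3] [293.  185.9]
clip_l 0.76 [554.5 136.   93.7] [387.2 260.9]
clip_l 0.55 [504.1 273.7  90
[... 1206 characters left out ...]
p_s 0.89 [563.2 129.5  85.4] [272.  258.1]
clip_s 0.65 [537.4 203.2  86.6] [240.9 268.8]
clip_s 0.58 [510.  271.5  88.1] [211.6 280.3]
clip_l 0.89 [563.2 129.5  85.4] [272.  258.1]
clip_l 0.65 [537.4 203.2  86.6] [240.9 268.8]
clip_l 0.58 [510.  271.5  88.1] [211.6 280.3]
bar 0.77 [523.3 205.8  14.3] [244.5 277. ]
bar 0.73 [512.5 271.4  82.5] [212.2 279.4]
board 0.83 [ 507.3 -239.    16.2] [419.8 283.1]
gap_edge 0.72 [ 510.3 -237.1   13. ] [418.7 282. ]
gap_edge 0.59 [ 674.8 -266.1   12.9] [427.8 218.7]
meter 0.8 [768.5 107.9  32.9] [283.6 181.4]
driver 0.61 [ 792.8 -160.1   21.3] [386.5 173.8]
spool 0.65 [589.6 408.3  43.1] [161.9 249.6]
transformer 0.65 [ 499.4 -435.9   33. ] [499.9 285.8]
```

View pics/scene0.png

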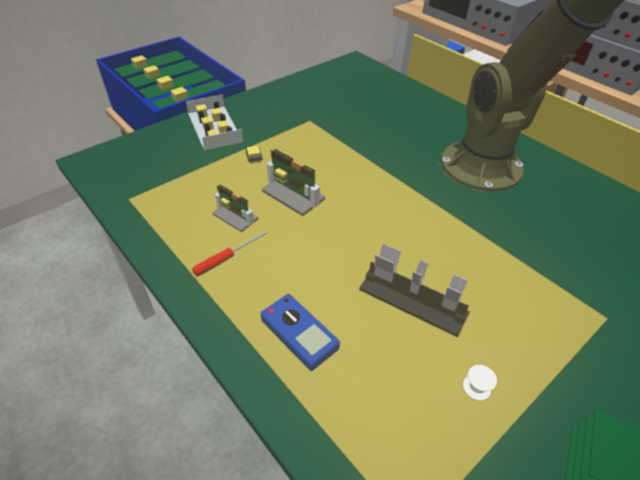

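View pics/top0.png

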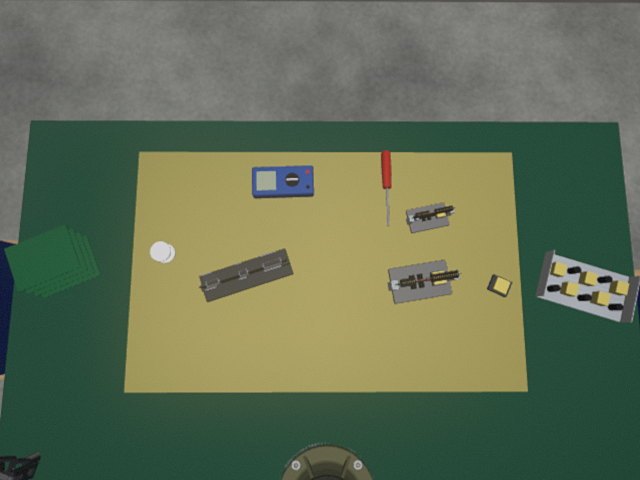

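Scene view: clips at (387,261), (418,275) and (455,290) on the bar. The larger board is at (294,184) and a smaller look-alike at (234,208). In the top view the clips are at (272,258), (241,269) and (212,280), and the boards at (420,282) and (428,218). By width these look like large, small, middle. An enlarged crop should confirm it.

Run:
```python
from h import *
a=cv2.imread("pics/scene0.png");b=cv2.imread("pics/top0.png")
f=lambda i,x,y,ww,hh,s:cv2.resize(i[y:y+hh,x:x+ww],(400,300),interpolation=cv2.INTER_CUBIC)
o=np.vstack([np.hstack([f(a,350,230,133,100,3),f(a,255,140,80,60,5)]),np.hstack([f(b,190,235,120,90,0),f(b,380,250,88,66,0)])])
cv2.imwrite("pics/crop1.png",o)
```

```text
(no output)
```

View pics/crop1.png

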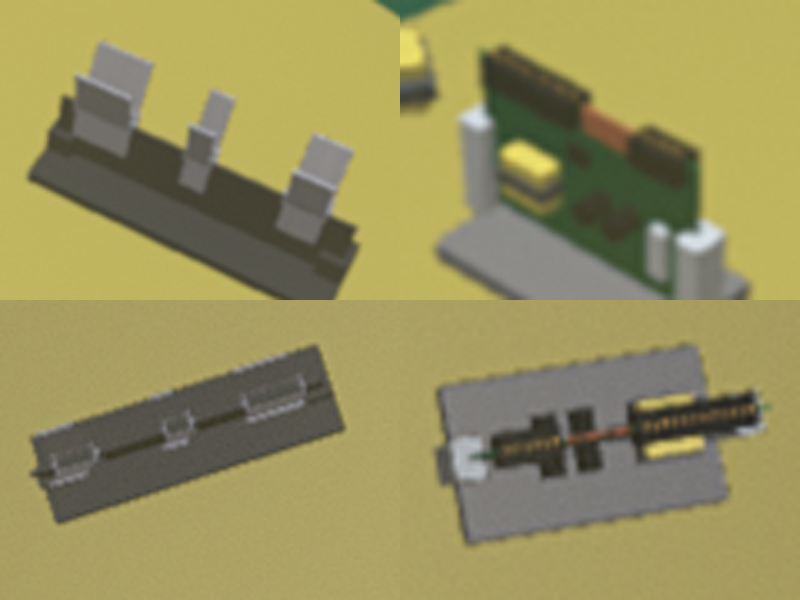

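The crop confirms it: at scene (387,261) the large clip, at (418,275) the small, and at (455,290), which is top (212,280), the middle one. The larger board has its copper gap at about top (424,280), with the short connector to the left (+y). Next I fit models to the silhouettes.

```bash
cat > fit.py <<'E'
from h import *
from scipy.optimize import minimize
def box(x0,x1,y0,y1,z0,z1): return np.array([[x,y,z] for x in(x0,x1) for y in(y0,y1) for z in(z0,z1)],float)
def clip(y,wd): 
    out=[]
    for s in(1,-1):
        out.append(np.array([[s*x,y+e*wd/2,z] for e in(1,-1) for x,z in((1.5,36),(4.5,36),(2,70),(5,70),(17,114),(20,114))]))
    return out
S=4
def proj(P,c):
    q=(np.c_[P,np.ones(len(P))]@np.linalg.inv(c["T"]).T)[:,:3]*[1,-1,-1]; u=q@c["mtx"].T; return u[:,:2]/u[:,2:]
def sil(hulls,pose,c,roi):
    x,y,a=pose; R=np.array([[np.cos(a),-np.sin(a),0],[np.sin(a),np.cos(a),0],[0,0,1]])
    m=np.zeros((roi[3]*S,roi[2]*S),np.uint8)
    for h in hulls:
        u=(proj(h@R.T+[x,y,0],c)+0.5-[roi[0],roi[1]])*S-0.5
        cv2.fillConvexPoly(m,cv2.convexHull((u*16).round().astype(np.int32)),255,shift=4)
    return cv2.resize(m,(roi[2],roi[3]),interpolation=cv2.INTER_AREA)/255.
def obs(c,roi):
    x,y,w_,h=roi; p=c["color"][y:y+h,x:x+w_].astype(float)
    r=np.concatenate([p[0],p[-1],p[:,0],p[:,-1]]); bg=np.median(r,0)
    d=np.linalg.norm(p/p.sum(2,keepdims=True)-bg/bg.sum(),axis=2)*400+np.linalg.norm(p-bg,axis=2)*0.6
    return np.clip((d-12)/25,0,1)
E
python3 - <<'E'
from fit import *
np.set_printoptions(precision=3,suppress=True)
sc,tp=viewer.capture("scene"),viewer.capture("top")
def run(name,hulls,p0,views,free):
    ob=[obs(c,r) for c,r in views]
    def cost(p): return sum(((sil(hulls(p),p[:3],c,r)-o)**2).mean()*1e3 for (c,r),o in zip(views,ob))
    st=np.array(free); best=None
    sim=np.vstack([p0]+[np.array(p0)+np.eye(len(p0))[i]*st[i] for i in range(len(p0))])
    r=minimize(cost,p0,method="Nelder-Mead",options=dict(initial_simplex=sim,maxiter=900,xatol=.02,fatol=.001))
    print(name,r.x,"cost",round(cost(p0),2),round(r.fun,2)); return r.x
B=lambda p:[box(-35,35,-115,115,0,12),box(-1.5,1.5,-110,110,12,66)]+clip(p[3],28)+clip(p[4],18)+clip(p[5],42)
b0=[530,203,.36,72,0,-72]; vb=[(tp,(185,235,120,80)),(sc,(345,235,135,110))]
for v in(vb,vb[:1],vb[1:]):
    p=run("bar",B,b0,v,[8,8,.05,4,4,4])
    print("clip_m",p[0]-np.sin(p[2])*p[3],p[1]+np.cos(p[2])*p[3],p[2])
D=lambda p:[box(-45,45,-75,75,0,14),box(-1,1,-75,75,14,114),box(-9,9,34,68,100,116),box(-9,9,-68,-4,100,116),box(-8,8,-83,-67,14,p[3]),box(-8,8,67,83,14,p[3])]
vd=[(tp,(383,252,88,60)),(sc,(261,140,72,80))]
for v in(vd,vd[:1],vd[1:]):
    p=run("board",D,[507,-239,.13,60],v,[8,8,.05,15])
    print("gap",p[0]-np.sin(p[2])*15,p[1]+np.cos(p[2])*15,p[2])
    g=[p[0]-np.sin(p[2])*15,p[1]+np.cos(p[2])*15,114]; print("proj",pix(g,tp),pix(g,sc))
# copper centroid
for c,r in vd:
    x,y,w_,h=r;q=c["color"][y:y+h,x:x+w_].astype(float);m=(q[...,0]>1.5*q[...,1])&(q[...,0]>70)
    k=np.argwhere(m);print("copper px",len(k),k.mean(0)[::-1]+[x,y],k.min(0)[::-1]+[x,y],k.max(0)[::-1]+[x,y])
E
```

```text
bar [529.39  202.633   0.322  76.426  -2.191 -74.249] cost 35.88 11.05
clip_m 505.2386009125913 275.14351837737274 0.3215146829612038
bar [530.275 202.966   0.319  74.752   0.983 -72.61 ] cost 15.07 1.47
clip_m 506.8193557780281 273.9430573215992 0.31916745706611727
bar [528.23  202.801   0.317  74.944  -2.761 -75.189] cost 20.81 3.95
clip_m 504.85441049820315 274.0056241727535 0.3172019319201142
board [ 512.435 -240.894    0.179   76.226] cost 119.53 30.19
gap 509.7710586525333 -226.13195808892655 0.17851051169361148
proj [423.571 279.366] [296.281 163.47 ]
board [ 512.992 -240.142    0.158   64.5  ] cost 67.27 12.28
gap 510.6321421812742 -225.3285660905664 0.15801157395198712
proj [423.213 278.996] [296.21  163.749]
board [ 511.269 -241.54     0.183   75.68 ] cost 52.26 12.42
gap 508.53373485515937 -226.79166326708167 0.18338698221940555
proj [423.873 279.899] [296.506 163.162]<stdin>:25: RuntimeWarning: Mean of empty slice.
  ret = um.true_divide(
Traceback (most recent call last):
ValueError: zero-size array to reduction operation minimum which has no identity
```

Run:
```python
from h import *
from scipy.spatial.transform import Rotation as R
s=telemetry.read_state();print(s["ee_pos"],s["tcp_rot"],s["joint_positions"])
M=R.from_rotvec(s["tcp_rot"]).as_matrix();print(M.round(4))
y=np.arctan2(M[1,1],M[0,1]);print("yaw of tool y",y)
for t in(.319,.17): print(t,(t-y+np.pi/2)%np.pi-np.pi/2)
```

```text
[173.83348102 600.33288384 248.27289432] [-4.41215345e-01 -3.11043005e+00  5.46987142e-05] [-1.18348086  0.50751318 -0.23759809  1.5001821   0.12568908  1.14891171
 -0.15477297]
[[-0.9606  0.2781 -0.    ]
 [ 0.2781  0.9606 -0.    ]
 [ 0.     -0.     -1.    ]]
yaw of tool y 1.2889759644507395
0.319 -0.9699759644507395
0.17 -1.1189759644507395
```

Request:
move_arm([
  [27.7, -27.2, 0, 0, 0, -0.0808, 85],
  [27.7, -27.2, 0, 0, 0, -0.0808, 85],
  [27.7, -27.2, 0, 0, 0, -0.0808, 85],
  [27.7, -27.2, 0, 0, 0, -0.0808, 85],
  [27.7, -27.2, 0, 0, 0, -0.0808, 85],
  [27.7, -27.2, 0, 0, 0, -0.0808, 85],
  [27.7, -27.2, 0, 0, 0, -0.0808, 85],
  [27.7, -27.2, 0, 0, 0, -0.0808, 85],
  [27.7, -27.2, 0, 0, 0, -0.0808, 85],
  [27.7, -27.2, 0, 0, 0, -0.0808, 85],
  [27.7, -27.2, 0, 0, 0, -0.0808, 85],
  [27.7, -27.2, 0, 0, 0, -0.0808, 85],
])

```text
t: 2.2
ee_pos: [507.3, 272.5, 248.6]
tcp_rot: [1.845, 2.543, 0.001]
ft_force: [0.3, 1.4, -0.5]
opening: 84.8
finger_force: 0.0
```

Request:
move_arm([
  [-1.3, 1.5, -20, 0, 0, 0, 85],
  [0, 0, -30, 0, 0, 0, 85],
  [0, 0, -30, 0, 0, 0, 85],
  [0, 0, -30, 0, 0, 0, 85],
  [0, 0, -25, 0, 0, 0, 85],
  [0, 0, -19.5, 0, 0, 0, 85],
  [0, 0, 0, 0, 0, 0, 60],
  [0, 0, 0, 0, 0, 0, 60],
])

```text
t: 2.87
ee_pos: [504.5, 275.3, 93.3]
tcp_rot: [-1.839, -2.546, 0.003]
ft_force: [0.1, -0.3, 0.7]
opening: 63.4
finger_force: 0.0
```

Run:
```python
from h import *
a=viewer.capture("scene")["color"][:,:,::-1];b=viewer.capture("top")["color"][:,:,::-1]
f=lambda i,x,y,ww,hh:cv2.resize(i[y:y+hh,x:x+ww],(400,400),interpolation=cv2.INTER_CUBIC)
cv2.imwrite("pics/g1.png",np.hstack([f(a,405,240,90,90),f(b,170,230,90,90)]))
s=telemetry.read_state();print(s["ee_pos"],s["opening"],s["ft_force"],s["joint_positions"])
```

```text
[505.72781929 275.87564661  95.10563806] 59.993038947135915 [0.06391701 0.3949301  0.50103596] [-0.58239445  0.59295988  0.06315028  1.82775554 -0.05347376  0.72056893
 -0.17047974]
```

View pics/g1.png

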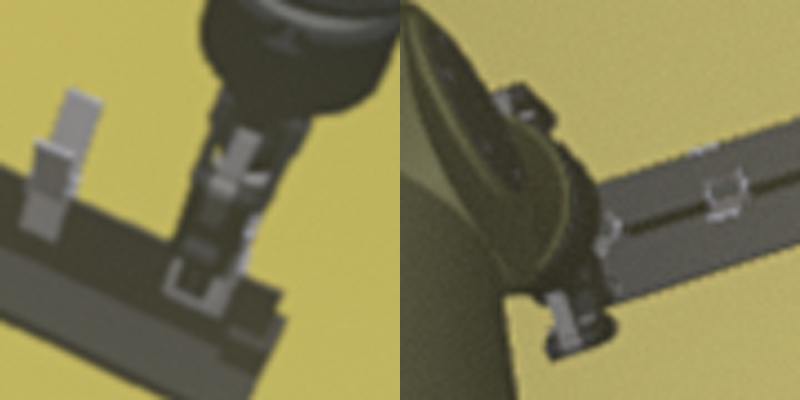

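The fingers straddle the middle clip: the near finger at about crop (205,230) lies centred over its jaws, and the small clip is clear. I'll close in stages.

Request:
move_arm([
  [0, 0, -0.5, 0, 0, 0, 45],
  [0, 0, 0, 0, 0, 0, 36],
  [0, 0, 0, 0, 0, 0, 32],
  [0, 0, 0, 0, 0, 0, 28],
  [0, 0, 0, 0, 0, 0, 26],
  [0, 0, 0, 0, 0, 0, 26],
])

```text
t: 3.47
ee_pos: [506.0, 276.0, 94.9]
tcp_rot: [1.839, 2.545, 0.005]
ft_force: [-0.1, 0.2, 5.6]
opening: 26.2
finger_force: 5.0
```

Request:
move_arm([
  [0, 0, 0, 0, 0, 0, 23],
  [0, 0, 0, 0, 0, 0, 20],
  [0, 0, 0, 0, 0, 0, 18],
  [0, 0, 0, 0, 0, 0, 18],
  [0, 0, 0, 0, 0, 0, 18],
])

```text
t: 3.88
ee_pos: [506.2, 276.1, 95.2]
tcp_rot: [1.839, 2.545, 0.006]
ft_force: [-0.0, -0.1, 7.8]
opening: 18.4
finger_force: 6.7
```

Request:
move_arm([
  [0, 0, 0, 0, 0, 0, 17],
  [0, 0, 0, 0, 0, 0, 16],
  [0, 0, 0, 0, 0, 0, 15],
  [0, 0, 0, 0, 0, 0, 14.5],
  [0, 0, 0, 0, 0, 0, 14.5],
  [0, 0, 0, 0, 0, 0, 14.5],
])

```text
t: 4.38
ee_pos: [506.1, 276.2, 95.5]
tcp_rot: [1.839, 2.545, 0.006]
ft_force: [-0.7, 0.7, 10.7]
opening: 14.8
finger_force: 28.1
```

Request:
move_arm([
  [0, 0, 3, 0, 0, 0, 14.6],
  [0, 0, 5, 0, 0, 0, 14.6],
  [0, 0, 7, 0, 0, 0, 14.6],
  [0, 0, 10, 0, 0, 0, 14.6],
  [0, 0, 15, 0, 0, 0, 14.6],
  [0, 0, 20, 0, 0, 0, 14.6],
  [0, 0, 20, 0, 0, 0, 14.6],
  [0, 0, 20, 0, 0, 0, 14.6],
  [0, 0, 15, 0, 0, 0, 14.6],
  [0, 0, 5, 0, 0, 0, 14.6],
  [0, 0, 0, 0, 0, 0, 14.6],
])

```text
t: 5.3
ee_pos: [505.5, 275.8, 215.1]
tcp_rot: [1.839, 2.545, 0.005]
ft_force: [-0.5, -0.2, -0.5]
opening: 15.3
finger_force: 27.0
```

Run:
```python
from h import *
a=viewer.capture("scene")["color"][:,:,::-1]
cv2.imwrite("pics/g2.png",cv2.resize(a[200:350,360:520],(640,600),interpolation=cv2.INTER_CUBIC))
s=telemetry.read_state();print(s["ee_pos"],s["tcp_rot"],s["opening"],s["finger_force"],s["ft_force"],pix(s["ee_pos"],viewer.capture("scene")))
```

```text
[504.9696067  275.46259036 213.76232133] [1.83970443e+00 2.54613624e+00 1.44946973e-03] 15.138413712869543 27.030370831489563 [-0.46053584 -0.43900352 -0.54086242] [471.02904073 248.26726946]
```

View pics/g2.png

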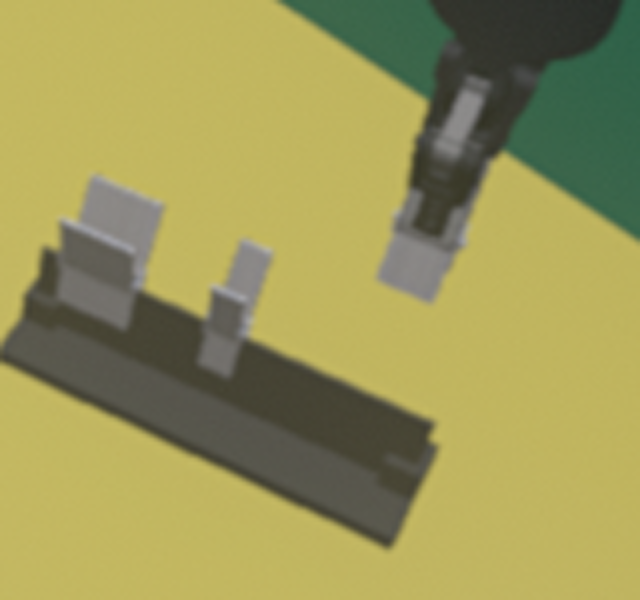

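The clip is held open and clear at about crop (430,240). The other two are still on the bar. I'll carry it over to the board.

Request:
move_arm([
  [0.3, -20, 0, 0, 0, -0.0124, 14.6],
  [0.3, -30, 0, 0, 0, -0.0124, 14.6],
  [0.3, -35, 0, 0, 0, -0.0124, 14.6],
  [0.3, -35, 0, 0, 0, -0.0124, 14.6],
  [0.3, -35, 0, 0, 0, -0.0124, 14.6],
  [0.3, -35, 0, 0, 0, -0.0124, 14.6],
  [0.3, -35, 0, 0, 0, -0.0124, 14.6],
  [0.3, -35, 0, 0, 0, -0.0124, 14.6],
  [0.3, -35, 0, 0, 0, -0.0124, 14.6],
  [0.3, -35, 0, 0, 0, -0.0124, 14.6],
  [0.3, -35, 0, 0, 0, -0.0124, 14.6],
  [0.3, -35, 0, 0, 0, -0.0124, 14.6],
])

```text
t: 6.4
ee_pos: [507.6, -126.1, 212.1]
tcp_rot: [-2.023, -2.401, 0.002]
ft_force: [1.1, -0.2, 0.7]
opening: 15.1
finger_force: 27.0
```

Request:
move_arm([
  [0.3, -35, 0, 0, 0, 0, 14.6],
  [0.3, -30, 0, 0, 0, 0, 14.6],
  [0, -20, 0, 0, 0, 0, 14.6],
  [0, -14, 0, 0, 0, 0, 14.6],
  [0, 0, 0, 0, 0, 0, 14.6],
  [0, 0, 0, 0, 0, 0, 14.6],
])

```text
t: 6.9
ee_pos: [508.4, -223.7, 212.1]
tcp_rot: [-2.025, -2.399, 0.001]
ft_force: [-0.3, 1.2, -1.8]
opening: 15.1
finger_force: 27.0
```

Run:
```python
from h import *
sc=viewer.capture("scene");tp=viewer.capture("top")
s=telemetry.read_state();print(s["ee_pos"],s["tcp_rot"],s["opening"],s["finger_force"],s["joint_positions"])
print("tcp px",pix(s["ee_pos"],sc),pix(s["ee_pos"],tp))
a=sc["color"][:,:,::-1];b=tp["color"][:,:,::-1]
cv2.imwrite("pics/b1.png",np.hstack([cv2.resize(a[115:215,245:325],(480,600),interpolation=cv2.INTER_CUBIC),cv2.resize(b[230:330,400:450],(300,600),interpolation=cv2.INTER_CUBIC)]))
```

```text
[ 509.04681238 -221.95396039  212.50030579] [-2.02120786e+00 -2.40256518e+00 -3.67987795e-04] 14.797495623515188 27.030876874923706 [ 0.2306363   0.43542448  0.2033615   1.74300597 -0.10399657  0.97536533
  0.64608479]
tcp px [296.99523796 129.94109718] [432.3202212  276.34564857]
```

View pics/b1.png

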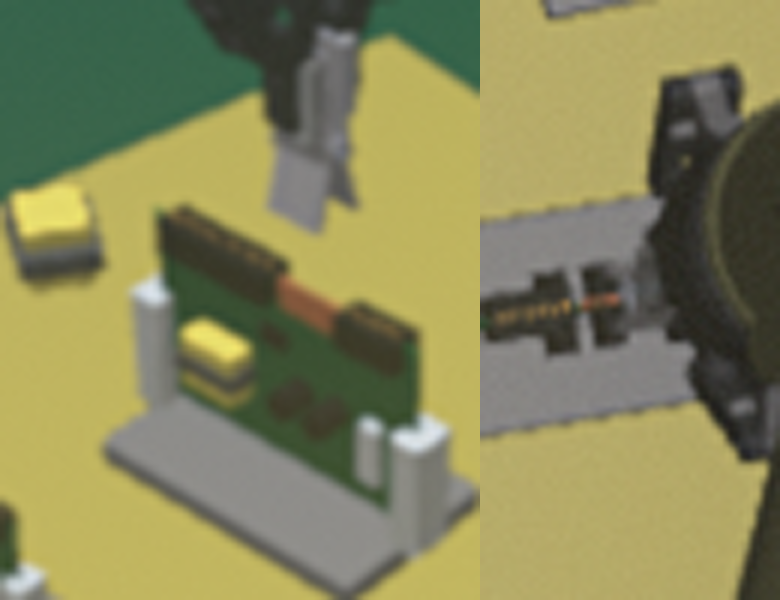

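Scene view: near jaw tip edge at crop (268–320, 210–233), far tip at (356,208), copper top edge at (280–338, 275–308). The jaws hang above the gap. I'll fit the jaw silhouette to get the clip offset relative to the board in the same camera.

```bash
cat > jaw.py <<'E'
from fit import *
from scipy.spatial.transform import Rotation as R
def jaws(a=.25):
    out=[]
    for s in(1,-1):
        # parallel plate 1.5..4.5, rotated about the hinge by a
        P=np.array([[x,y,z] for x in(1.5,4.5) for y in(-14,14) for z in(-34,4)],float)
        c,n=np.cos(a),np.sin(a); X=P[:,0]*c-P[:,2]*n; Z=P[:,0]*n+P[:,2]*c
        out.append(np.c_[s*X,P[:,1],Z])
    return out
def fitjaw(c,s,roi,zfree=True):
    M=R.from_rotvec(s["tcp_rot"]).as_matrix(); yaw=np.arctan2(M[1,1],M[0,1]); yaw=(yaw+np.pi/2)%np.pi-np.pi/2
    x,y,w_,h=roi;p=c["color"][y:y+h,x:x+w_].astype(float);ch=p/p.sum(2,keepdims=True)
    o=np.clip(((ch[...,2]-.16)/.12),0,1)  # blue share: mat is low
    e=s["ee_pos"]
    def cost(q):
        H=[k+[0,0,e[2]-25.3+q[2]] for k in jaws()]
        return ((sil(H,(e[0]+q[0],e[1]+q[1],yaw),c,roi)-o)**2).sum()
    r=minimize(cost,[0,0,0],method="Nelder-Mead",options=dict(initial_simplex=[[0,0,0],[3,0,0],[0,3,0],[0,0,2]],xatol=.02,fatol=.01))
    r2=min((minimize(lambda q:cost([q[0],q[1],0]),i,method="Nelder-Mead",options=dict(initial_simplex=[i,[i[0]+3,i[1]],[i[0],i[1]+3]],xatol=.02,fatol=.01)) for i in([0,0],[-4,-4],[4,-4],[-4,4])),key=lambda r:r.fun)
    return yaw,r.x,r.fun,r2.x,r2.fun,o
E
python3 - <<'E'
from jaw import *
np.set_printoptions(precision=2,suppress=True)
c=viewer.capture("scene");s=telemetry.read_state()
yaw,q,f,q2,f2,o=fitjaw(c,s,(284,141,26,16)); print(yaw,s["ee_pos"],"free",q,f,"zfix",q2,f2)
print((o*9).astype(int))
p1=ray(301.3-.4,151.75-.4,s["ee_pos"][2]-58.3,c); print("hand", p1-14*np.array([-np.sin(yaw),np.cos(yaw),0]))
g=ray(296.4,163.5,114,c);print("gap",g)
E
```

```text
0.1725331347611614 [ 509.19 -221.79  212.71] free [ 1.36 -0.35  0.53] 39.32639917805561 zfix [ 0.94 -1.01] 39.33256750551974
[[3 3 3 3 3 3 6 9 9 9 9 9 9 9 9 9 9 9 9 6 3 3 3 3 3 3]
 [3 3 3 3 3 3 6 9 9 9 9 9 9 9 9 9 9 9 9 5 3 3 3 3 3 3]
 [3 3 3 3 3 3 7 9 9 9 9 9 9 9 9 9 9 9 9 6 3 3 3 3 3 3]
 [3 3 3 3 3 4 8 9 9 9 9 9 9 9 9 9 9 9 9 7 4 3 3 3 3 3]
 [3 3 3 3 3 4 8 9 9 9 9 9 9 9 9 9 9 9 9 8 4 3 3 3 3 3]
 [3 3 3 3 3 4 8 9 9 9 9 9 9 9 9 9 9 9 9 9 5 3 3 3 3 3]
 [3 3 3 3 3 5 9 9 9 9 9 9 9 9 9 9 9 9 9 9 6 3 3 3 3 3]
 [3 3 3 3 3 6 9 9 9 9 9 9 9 9 9 9 8 8 9 9 7 4 3 3 3 3]
 [3 3 3 3 3 6 9 9 9 9 9 9 9 9 9 8 4 4 6 8 7 4 3 3 3 3]
 [3 3 3 3 3 5 8 9 9 9 9 9 9 9 9 6 3 3 3 4 4 3 3 3 3 3]
 [3 3 3 3 3 3 4 6 8 9 9 9 9 9 9 6 3 3 3 3 3 3 3 3 3 3]
 [3 3 3 3 3 3 3 3 4 6 8 9 9 9 9 5 3 3 3 3 3 3 3 3 3 3]
 [3 3 3 3 3 3 3 3 3 3 4 6 8 9 9 5 3 3 3 3 3 3 3 3 3 3]
 [5 4 3 3 3 3 3 3 3 3 3 3 4 6 5 3 3 3 3 3 3 3 3 3 3 3]
 [6 6 5 4 3 3 3 3 3 3 3 3 3 3 3 3 3 3 3 3 3 3 3 3 3 3]
 [7 7 6 6 5 4 3 3 3 3 3 3 3 3 3 3 3 3 3 3 3 3 3 3 3 3]]
hand [ 506.52 -227.96  154.41]
gap [ 509.62 -225.85  114.  ]
```

```bash
sed -i 's/ch\[...,2\]-.16)\/.12/ch[...,2]-.205)\/.075/' jaw.py
python3 - <<'E'
from jaw import *
np.set_printoptions(precision=2,suppress=True)
c=viewer.capture("scene");s=telemetry.read_state()
for roi in((286,141,24,13),(286,144,24,10)):
    yaw,q,f,q2,f2,o=fitjaw(c,s,roi); print(yaw,s["ee_pos"],"free",q,f,"zfix",q2,f2)
print((o*9).astype(int))
H=[k+[0,0,s["ee_pos"][2]-25.3] for k in jaws()]
print((9*sil(H,(s["ee_pos"][0]+q2[0],s["ee_pos"][1]+q2[1],yaw),c,roi)).astype(int))
E
```

```text
0.172763236855479 [ 509.32 -221.87  212.95] free [ 0.3  -1.65  1.21] 1.5374205255412046 zfix [-0.7  -3.09] 1.631883635987366
0.172763236855479 [ 509.32 -221.87  212.95] free [ 0.21 -2.16  0.9 ] 1.3558310854921527 zfix [-0.7  -3.09] 1.3280071992475708
[[0 0 0 1 7 9 9 9 9 9 9 9 9 9 9 9 9 6 1 0 0 0 0 0]
 [0 0 0 2 8 9 9 9 9 9 9 9 9 9 9 9 9 7 2 0 0 0 0 0]
 [0 0 0 3 9 9 9 9 9 9 9 9 9 9 9 9 9 9 3 0 0 0 0 0]
 [0 0 0 4 9 9 9 9 9 9 9 9 9 9 9 9 9 9 4 0 0 0 0 0]
 [0 0 0 5 9 9 9 9 9 9 9 9 9 9 7 8 9 9 7 1 0 0 0 0]
 [0 0 0 5 9 9 9 9 9 9 9 9 9 8 2 2 5 8 6 2 0 0 0 0]
 [0 0 0 3 8 9 9 9 9 9 9 9 9 5 0 0 0 2 2 0 0 0 0 0]
 [0 0 0 0 2 5 8 9 9 9 9 9 9 3 0 0 0 0 0 0 0 0 0 0]
 [0 0 0 0 0 0 2 4 8 9 9 9 9 3 0 0 0 0 0 0 0 0 0 0]
 [0 0 0 0 0 0 0 0 2 5 8 9 9 2 0 0 0 0 0 0 0 0 0 0]]
[[0 0 0 0 7 9 9 9 9 9 9 9 9 9 9 9 9 7 0 0 0 0 0 0]
 [0 0 0 0 9 9 9 9 9 9 9 9 9 9 9 9 9 9 0 0 0 0 0 0]
 [0 0 0 1 9 9 9 9 9 9 9 9 9 9 9 9 9 9 2 0 0 0 0 0]
 [0 0 0 2 9 9 9 9 9 9 9 9 9 9 9 9 9 9 4 0 0 0 0 0]
 [0 0 0 4 9 9 9 9 9 9 9 9 9 8 8 9 9 9 6 0 0 0 0 0]
 [0 0 0 5 9 9 9 9 9 9 9 9 9 6 0 4 8 9 9 0 0 0 0 0]
 [0 0 0 2 6 9 9 9 9 9 9 9 9 5 0 0 0 4 3 0 0 0 0 0]
 [0 0 0 0 0 3 7 9 9 9 9 9 9 3 0 0 0 0 0 0 0 0 0 0]
 [0 0 0 0 0 0 0 3 7 9 9 9 9 2 0 0 0 0 0 0 0 0 0 0]
 [0 0 0 0 0 0 0 0 0 3 7 9 9 0 0 0 0 0 0 0 0 0 0 0]]
```

Request:
move_arm([
  [0.5, -1.3, -8, 0, 0, 0, 14.6],
  [0, 0, -10, 0, 0, 0, 14.6],
  [0, 0, -8, 0, 0, 0, 14.6],
  [0, 0, -5, 0, 0, 0, 14.6],
  [0, 0, 0, 0, 0, 0, 14.6],
  [0, 0, 0, 0, 0, 0, 14.6],
])

```text
t: 7.6
ee_pos: [509.4, -224.8, 181.7]
tcp_rot: [-2.023, -2.402, 0.001]
ft_force: [-0.8, 0.4, -0.6]
opening: 15.1
finger_force: 27.0
```

Run:
```python
from jaw import *
np.set_printoptions(precision=2,suppress=True)
sc=viewer.capture("scene");tp=viewer.capture("top")
s=telemetry.read_state();print(s["ee_pos"],s["opening"],s["finger_force"])
a=sc["color"][:,:,::-1];b=tp["color"][:,:,::-1]
cv2.imwrite("pics/b2.png",np.hstack([cv2.resize(a[120:180,265:325],(600,600),interpolation=cv2.INTER_CUBIC),cv2.resize(b[262:298,414:426],(200,600),interpolation=cv2.INTER_CUBIC)]))
e=s["ee_pos"];yaw=.173;x=np.array([np.cos(yaw),np.sin(yaw),0]);y=np.array([-x[1],x[0],0])
g=np.array([509.3,-226,114])
for yy in(-19,0,19): print(yy,(pix(g+y*yy,sc)-[265,120]+.5)*10)
```

```text
[ 509.79 -224.98  182.45] 15.502176571120364 27.03360289335251
-19 [263.48 409.33]
0 [319.62 439.24]
19 [376.55 469.58]
```

View pics/b2.png

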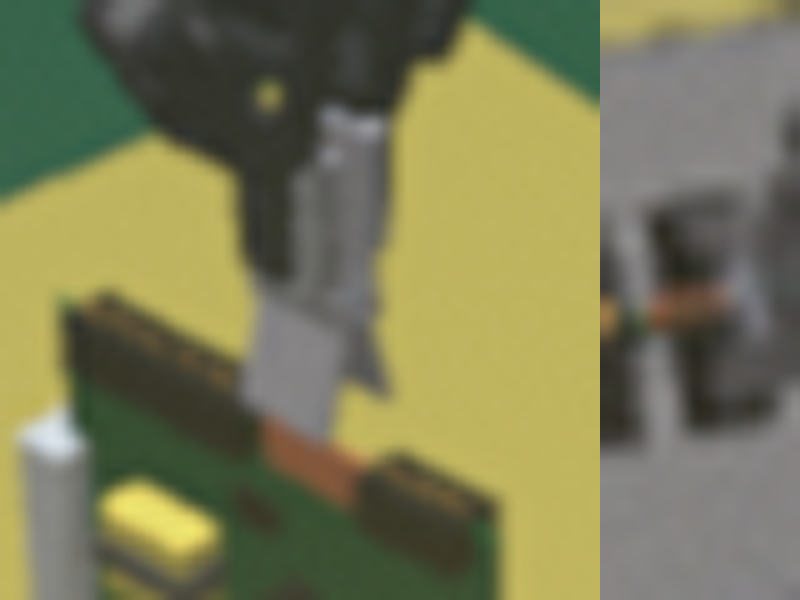

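The jaw tips are just over the copper. The near tip edge is at crop (240,403)–(325,440), the copper at (262,415)–(365,470), so the clip looks a bit to the −y side. I'll quantify that with averaged telemetry and the corner pixels.

Run:
```python
from jaw import *
np.set_printoptions(precision=2,suppress=True)
E=[]
for i in range(8):
    sc=viewer.capture("scene"); s=telemetry.read_state();E.append(s["ee_pos"])
E=np.array(E);e=E.mean(0);print(e,E.std(0))
yaw=.173;Rz=R.from_euler("z",yaw).as_matrix()
P=jaws()[0]  # +x half; vertices
for d in([-.7,-3.1],[-.7,-1.5],[0,-2]):
    print(d)
    for lab,H in(("near",jaws()[0]),("far",jaws()[1])):
        Q=H@Rz.T+[e[0]+d[0],e[1]+d[1],e[2]-25.3]
        k=[i for i in range(8) if H[i,2]<-25]
        print(lab,[(np.round((pix(Q[i],sc)-[265,120]+.5)*10),H[i].round(0)) for i in k])
```

```text
[ 509.77 -224.96  182.56] [0.06 0.05 0.08]
[-0.7, -3.1]
near [(array([246., 396.]), array([ 10., -14., -33.])), (array([330., 440.]), array([ 10.,  14., -33.])), (array([238., 398.]), array([ 13., -14., -32.])), (array([322., 443.]), array([ 13.,  14., -32.]))]
far [(array([299., 361.]), array([-10., -14., -33.])), (array([383., 404.]), array([-10.,  14., -33.])), (array([307., 353.]), array([-13., -14., -32.])), (array([391., 397.]), array([-13.,  14., -32.]))]
[-0.7, -1.5]
near [(array([250., 398.]), array([ 10., -14., -33.])), (array([334., 443.]), array([ 10.,  14., -33.])), (array([242., 401.]), array([ 13., -14., -32.])), (array([326., 446.]), array([ 13.,  14., -32.]))]
far [(array([303., 364.]), array([-10., -14., -33.])), (array([387., 407.]), array([-10.,  14., -33.])), (array([311., 356.]), array([-13., -14., -32.])), (array([395., 400.]), array([-13.,  14., -32.]))]
[0, -2]
near [(array([247., 399.]), array([ 10., -14., -33.])), (array([331., 443.]), array([ 10.,  14., -33.])), (array([239., 401.]), array([ 13., -14., -32.])), (array([323., 446.]), array([ 13.,  14., -32.]))]
far [(array([300., 364.]), array([-10., -14., -33.])), (array([383., 408.]), array([-10.,  14., -33.])), (array([307., 356.]), array([-13., -14., -32.])), (array([391., 400.]), array([-13.,  14., -32.]))]
```

Request:
move_arm([
  [0.5, 1.7, 0, 0, 0, 0, 14.6],
  [0, 0, -3, 0, 0, 0, 14.6],
  [0, 0, -5, 0, 0, 0, 14.6],
  [0, 0, -5, 0, 0, 0, 14.6],
  [0, 0, -5, 0, 0, 0, 14.6],
  [0, 0, -5, 0, 0, 0, 14.6],
  [0, 0, -2.5, 0, 0, 0, 14.6],
  [0, 0, 0, 0, 0, 0, 14.6],
  [0, 0, 0, 0, 0, 0, 14.6],
  [0, 0, 0, 0, 0, 0, 14.6],
])

```text
t: 8.93
ee_pos: [510.2, -223.3, 156.9]
tcp_rot: [2.024, 2.402, 0.0]
ft_force: [-0.4, 0.0, -0.8]
opening: 15.1
finger_force: 27.0
```

Run:
```python
from jaw import *
np.set_printoptions(precision=2,suppress=True)
for i in range(6): sc=viewer.capture("scene")
s=telemetry.read_state();e=s["ee_pos"];print(e,s["tcp_rot"],s["opening"],s["finger_force"],s["ft_force"])
a=sc["color"][:,:,::-1]
cv2.imwrite("pics/b3.png",cv2.resize(a[130:190,265:325],(600,600),interpolation=cv2.INTER_CUBIC))
Rz=R.from_euler("z",.173).as_matrix();d=[-.7,-2.7]
for H in jaws():
    Q=H@Rz.T+[e[0]+d[0],e[1]+d[1],e[2]-25.3]
    print([np.round((pix(Q[i],sc)-[265,130]+.5)*10) for i in range(8) if H[i,2]<-25])
```

```text
[ 510.17 -223.19  156.95] [2.02 2.4  0.  ] 15.014497149500736 27.033644020557404 [ 0.07 -0.53 -0.44]
[array([253., 383.]), array([336., 428.]), array([245., 386.]), array([328., 431.])]
[array([305., 348.]), array([388., 392.]), array([313., 341.]), array([395., 385.])]
```

View pics/b3.png

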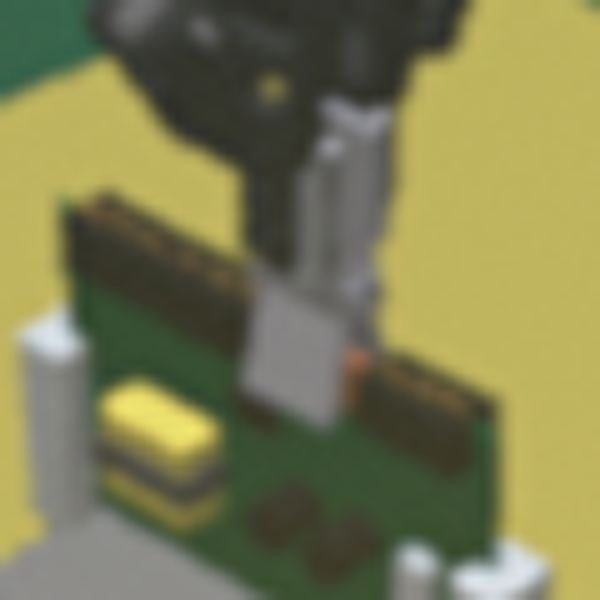

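Run:
```python
from jaw import *
np.set_printoptions(precision=2,suppress=True)
im=cv2.imread("pics/scene0.png")[:,:,::-1].astype(float)
ch=im[...,0]/im.sum(2); gr=im[...,1]
sc=viewer.capture("scene")
Rz=R.from_euler("z",.173).as_matrix()
print("G rows 158-172, cols 290-303");print(gr[158:173,290:304].astype(int))
# back top edge x=-1 at several y; front x=+1
for x in(-1,1):
  for y in(-19,-10,0,10,19): print(x,y,pix(Rz@[x,y,0]+[509.3,-226,114],sc))
```

```text
G rows 158-172, cols 290-303
[[ 82  85 112 154 178 180 179 179 179 179 179 179 179 179]
 [ 74  64  84 141 176 180 179 180 179 179 178 179 179 179]
 [ 68  74  92 140 176 182 180 179 179 179 179 179 179 179]
 [ 64  82 102 136 166 178 180 180 180 179 178 178 179 179]
 [ 62  80  95 111 134 156 171 178 181 180 181 180 180 180]
 [ 62  76  87  91 100 117 138 158 171 177 181 181 182 182]
 [ 64  77  86  86  86  91 102 119 139 158 173 180 179 174]
 [ 69  79  86  87  87  85  87  92 103 121 143 158 153 135]
 [ 78  81  85  86  87  88  86  87  87  93 105 114 110  99]
 [ 79  81  81  82  85  86  86  88  86  84  80  76  74  77]
 [ 75  78  80  81  81  84  85  88  87  83  70  62  61  68]
 [ 66  72  77  80  81  81  82  84  85  82  70  59  58  61]
 [ 59  63  69  76  80  80  79  81  82  79  69  60  58  59]
 [ 58  59  64  73  79  80  79  80  81  78  68  59  58  59]
 [ 63  60  64  73  79  80  81  80  79  78  72  61  58  58]]
-1 -19 [291.11 160.26]
-1 -10 [293.76 161.67]
-1 0 [296.73 163.24]
-1 10 [299.71 164.83]
-1 19 [302.42 166.28]
1 -19 [290.58 160.61]
1 -10 [293.23 162.02]
1 0 [296.2 163.6]
1 10 [299.18 165.2 ]
1 19 [301.89 166.64]
```

The clip is centred on the edge to within about 1 mm in x and y. The tips are about 15 mm below the edge, the wrist force is near zero, and the clip is squeezed to its stop. I'm handing it in.

```bash
python3 -c "
from rig import sign_off; print(sign_off())"
```

```text
the job is handed in; nothing more can be done
None
```

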